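# Fit the battery and start the air pump

## Task

Fit the larger battery pack, the one with the flat steel tongue, into the air pump: tongue first under the lip at the pocket's front end, then let its back end down until it lies flat in the pocket. Then start the pump: twist the bar-shaped start switch clockwise right to its stop, hold it there for about a second and let go so that it springs back. Leave the round flow dial as it is set, and the other pack and everything else where they stand.

Things in the scene. Friction and masses are not known exactly. Their poses are not given: they have to be found in the camera images.
- pump: Air sampling pump, fixed: flat white housing on a grey base, deck 38 mm above the worktop. Origin at worktop level; housing spans x -100 to +90, y -120 to +120 mm. Own x points to its back (hose nipples), y to its left, z up. On the deck: battery pocket (left half), start switch (right half), behind the switch a round dial and a round gauge, both under 60 mm above the worktop.
- pocket (a point): On the pocket floor, 20 mm above the worktop, where the middle of the seated pack's underside belongs; axes as the pump's. Pocket 18 mm deep: side walls at y -32 and +32 mm, back wall at x +53 mm, these three flaring outward by 5 mm in their upper 8 mm. Front end wall at x -68 mm, covered by the lip.
- lip (a point): Middle of the lower rear edge of the fixed steel lip over the pocket's front end: x -59 mm from the pocket point, 11 mm above the pocket floor. The lip is 7 mm thick and overhangs 9 mm; open below. The pack cannot go straight down: tilt it 10 to 25 degrees, back end high, slide the tongue under the lip to the end wall, then let the back end down (a light push if it rests on the back flare).
- pack: The pack to fit: the larger of two grey ones, loose, 0.25 to 0.5 kg. Body 100 x 60 x 34 mm (own x, y, z); flat steel tongue at its -x end, 16 mm long, 40 wide, 6 thick, level with the underside (tip at x -66 mm). Black grip rib on top along x, centred, 60 x 18 mm, 34 to 64 mm above the underside. Origin: middle of the body's underside. Starts flat on the worktop, tongue roughly towards the robot.
- spare_pack: A smaller grey pack that does not fit this pump: body 74 x 48 x 34 mm, no tongue, the same grip rib. Loose. Origin: middle of the underside. Not to be moved.
- start_switch (a joint): Angle of the start switch, rad: 0 at rest, grows clockwise seen from above, stop at 1.2. A spring always drives it back to 0 (0.04 N m at rest, 0.18 N m at the stop).
- switch_grip (a point): On the start switch's upright axis, 73 mm above the worktop, the height to grip. The switch is a black bar handle 62 mm long, 16 wide, 50 to 84 mm above the worktop, on a disc 50 mm across whose top is 50 mm above the worktop. The bar lies along this point's x, which turns with it and at rest is parallel to the pump's x. A white line marks its front (-x) half.
- flow_dial (a joint): Angle of the round flow dial (38 mm across, 18 mm high, on the deck behind the start switch), rad, clockwise from above; already set, stays where it is left, must not be turned.
- dial_mark (a point): White mark on the top of the flow dial, 16 mm from its axis; moves as the dial turns.
- tape: Roll of tape lying flat, 100 mm across, 25 mm high; loose bystander. Origin: middle of the underside.
- cup: Tapered sample cup standing open end up, 49 mm across, 64 mm high; loose bystander. Origin: middle of the underside.
- sample_bottle: Glass sample bottle with white cap, 74 mm across, 136 mm high, standing; loose bystander. Origin: middle of the underside.
There are look-alikes about, which are no part of the job. What is shaped like the pack but yellow is not meant.

How it is judged (in metres and radians):
On the way, in this order (a step that is already met when the one before it is completed fails the run):
1. the battery lies flat in the pocket, tongue under the lip, let go (x of pack in the frame of pocket between -0.006 and 0.006 m and y of pack in the frame of pocket between -0.006 and 0.006 m and z of pack in the frame of pocket below 0.004 m and angle between pack's own z axis and vertical below 0.05 rad and angle between the x axis of pack and the x axis of pump, either way round below 0.1 rad and contact force between pack and the fingers below 0.1 N), for 0.2 s.
2. the start switch is held at its stop with the battery in place (x of pack in the frame of pocket between -0.006 and 0.006 m and y of pack in the frame of pocket between -0.006 and 0.006 m and z of pack in the frame of pocket below 0.004 m and angle between pack's own z axis and vertical below 0.05 rad and angle between the x axis of pack and the x axis of pump, either way round below 0.1 rad and value of joint start_switch above 1.1 rad), for 0.5 s.
At the end, for the whole second after the job is handed in: The pack lies at rest, flat on the pocket floor (within 6 mm of the pocket point in x and y, at most 4 mm above the floor, tilt under 0.05 rad, yaw within 0.1 rad of the pump) and the start switch has sprung back to within 0.1 rad of rest (x of pack in the frame of pocket between -0.006 and 0.006 m and y of pack in the frame of pocket between -0.006 and 0.006 m and z of pack in the frame of pocket below 0.004 m and angle between pack's own z axis and vertical below 0.05 rad and angle between the x axis of pack and the x axis of pump, either way round below 0.1 rad and value of joint start_switch below 0.1 rad and linear speed of pack below 0.02 m/s); the robot touches nothing.
It fails at once if the flow dial is turned (its mark moves more than 6 mm) (distance of dial_mark from where it was at the start of the episode above 0.006 m).
It fails at once if the other pack is pushed away by more than 30 mm (distance of spare_pack from where it was at the start of the episode above 0.03 m).
It fails at once if the tape roll is pushed away by more than 30 mm (distance of tape from where it was at the start of the episode above 0.03 m).
It fails at once if the cup is pushed away by more than 30 mm (distance of cup from where it was at the start of the episode above 0.03 m).
It fails at once if the sample bottle is pushed away by more than 30 mm (distance of sample_bottle from where it was at the start of the episode above 0.03 m).
It also fails if it takes over 58 s, if anything falls off the work surface, if the arm or the gripper's body presses on something with over 40 N, if the wrist force passes 120 N, or if a joint passes its speed limit or range.

## Robot

A 7-joint arm with a two-finger parallel gripper is mounted at the origin on a cart in front of the work surface, level with it; the furniture and walls round the work are solid. World frame = base frame: x ahead of the robot, y to its left, z up, the work surface at z = 0. Lengths are in m, angles in degrees, forces in N, time in s.
With the tool pointing down it reaches from about 0.4 to 0.925 m from the base axis. Payload 5.6 kg.
Tool frame: the origin (TCP) lies at the centre of the arm's flange, where the gripper is bolted on; the fingertips stand 173 mm ahead of it and the grasp point (between the pads) lies ahead of it (grip_point_offset is the z of the grasp point in the tool frame, in m); z points along the fingers, x is the direction in which the jaws open and shut, and the axes are right-handed (so a half turn about z gives the same grasp; the last joint's range is limited). The gripper opens to 85 mm and grips with 20 to 120 N. Pads are 22 mm wide; open, the fingers measure 114 mm over their backs; the gripper's body (76 mm by 85 mm) begins 54 mm behind the grasp point. The pads swing forward as they close: fully open they stand 13 mm farther back than shut.
Start: joints at [74.141, 26.786, -0.665, 91.828, 0.344, 61.387, -3.226], TCP at [0.151, -0.632, 0.405] pointing down, gripper open.
Joint ranges: [-144.91, 144.91], [-17.63, 115.5], [-89.93, 88.59], [15.96, 139.68], [-74.01, 254.01], [8.47, 105.57], [-167.45, 167.45]. Speed limits (degrees/s): [147.25, 147.25, 180, 180, 180, 180, 180].

## Interface

Orientations are given as a 3x3 rotation matrix whose columns are the frame's x, y, z axes.
In Python, from station import * gives the robot as it stands.
- The arm moves only by the shell command python3 -m creep 'ROWS' [FORCE]. ROWS is JSON, a list that holds one entry, the list of rows, each a list of 5 numbers: the finger opening in mm, from 0 to 85.4, then the shift along the tool's x, y, z in mm, then the turn about the tool's z in rad. A call has 1 to 12 rows; each row is the pose to reach, as a shift and turn from the pose commanded when the call began, along the tool's axes at that moment; what a row does not reach only later rows make up. A row lasts 1/8 s, in which the tool goes at most 62.5 mm and 10.7 degrees, less where a joint would pass 70% of its speed; a pose out of reach is approached as far as the arm can. A call with a gripper value outside its range is refused whole. The fingers move at their own pace and stop on an object; FORCE is the grip in N (left out, the last holds). Time passes only in rows, so rows that repeat a pose let the fingers close. It gives the time, the measured TCP pose, the force and the opening at its end, in the units of the state.
- get_state(): the state, without advancing time (a new reading comes with each control period).
- read_camera(name): name is "side" or "top" or "wrist"; returns the picture (420x560x3 uint8, red, green, blue); there is no depth.
- camera_info(name): a dict with "K" (3x3 intrinsics, pixels), "distortion" ([k1, k2, p1, p2, k3] as OpenCV has them; the pictures are not rectified), "R" (3x3) and "t" (3): a world point X has camera coordinates R X + t. Camera axes: x right, y down, z forward; pixel columns grow to the right and rows downward; lengths in m; the calibration is good to about 2 mm. A picture is of the moment at which its call begins: read the wrist's pose just before it. camera_info takes no time and is no camera call; for the wrist camera it gives the pose at the moment of the call.
- finish_job(): hands the job in, once; it reports no verdict.
The state is a dict: "time": time; "q": joint angles; "dq": joint speeds; "joint_torque": joint torques, N m; "position": TCP position; "eef_rot": TCP orientation; "contact_force": force on the tool from outside, world axes, zero at the start; "ft_torque": the same for the moment, N m; "grip_width": finger opening in m.
Only numpy, scipy, OpenCV 4.12 (cv2) and the standard library are available. Lean on these libraries where they do the work, as an engineer would, in place of code of your own. Each camera call takes 0.05 s, during which the arm holds its last target.

## Working session

There is one attempt and no reset: what is moved stays moved. The work goes in short steps, Python scripts to look and compute and a shell command to move; the robot and the scene stay as the last step left them, time stands still between calls to the robot, and variables do not carry over. Pictures are saved under pics/ and viewed, and the job is handed in when it is done.

```bash
ls; mkdir -p pics
python3 - <<'E'
from station import *
import cv2
s=get_state(); print(s)
for n in ["side","top","wrist"]:
    i=camera_info(n); print(n,i)
    im=read_camera(n); cv2.imwrite(f"pics/{n}0.png",im[:,:,::-1])
import station; print(dir(station))
print(grip_point_offset if 'grip_point_offset' in dir(station) else '')
E
```

```text
pics
{'time': 0.0, 'q': array([74.14053274, 26.83634669, -0.66511651, 91.88103855,  0.34227686,
       61.38621384, -3.22447683]), 'dq': array([ 0.02275935,  0.02582612, -0.01179631, -0.11023799, -0.03183527,
        0.03492072, -0.03935528]), 'joint_torque': array([-6.43591557e-04, -5.32388091e+01,  2.09114864e-02, -2.51303566e+01,
        1.13241223e-02,  7.87877507e-03,  8.42853979e-06]), 'position': array([ 0.15049148, -0.63208135,  0.40373327]), 'eef_rot': array([[ 2.31627430e-01, -9.72804440e-01, -5.05923945e-04],
       [-9.72802959e-01, -2.31627962e-01,  1.69978642e-03],
       [-1.77074591e-03,  9.84471496e-05, -9.99998427e-01]]), 'contact_force': array([ 0.9075848 , -0.95215145, -0.1223018 ]), 'ft_torque': array([ 0.01020557,  0.0415542 , -0.01236659]), 'grip_width': 0.08524016852682564}
side {'K': array([[507.32991981,   0.        , 277.51422789],
       [  0.        , 507.32991981, 208.04572314],
       [  0.        ,   0.        ,   1.        ]]), 'distortion': array([-0.01805277,  0.        ,  0.        ,  0.        ,  0.        ]), 'R': array([[ 0.95641475, -0.29168653
[... 580 characters left out ...]
.16723316,  0.5136242 ,  1.20738562])}
wrist {'K': array([[300.69273442,   0.        , 275.96099376],
       [  0.        , 300.69273442, 209.48017605],
       [  0.        ,   0.        ,   1.        ]]), 'distortion': array([-0.06617767,  0.        ,  0.        ,  0.        ,  0.        ]), 'R': array([[ 0.2313788 , -0.97286317, -0.00105251],
       [-0.92257691, -0.21976214,  0.31710636],
       [-0.3087324 , -0.07240067, -0.9483894 ]]), 't': array([-0.6496583 , -0.04124778,  0.38132567])}
['IKError', '__builtins__', '__cached__', '__doc__', '__file__', '__loader__', '__name__', '__package__', '__spec__', 'camera_info', 'finish_job', 'get_state', 'grip_point_offset', 'read_camera']
0.1547
```

View pics/top0.png

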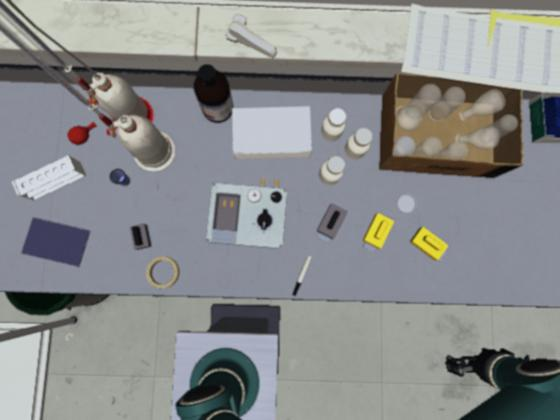

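View pics/side0.png

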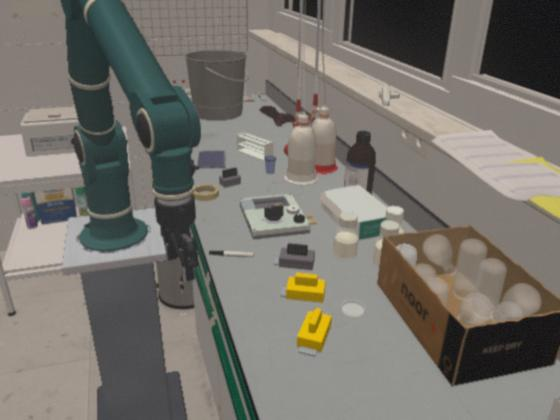

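View pics/wrist0.png

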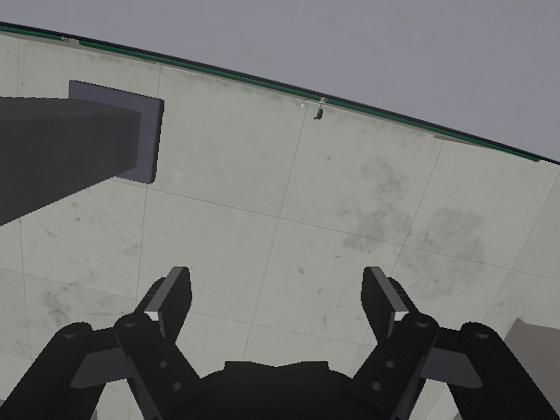

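```bash
cat > h.py <<'E'
import numpy as np, cv2
from station import *
def unproj(cam,uv,z):
    i=camera_info(cam) if isinstance(cam,str) else cam
    p=cv2.undistortPoints(np.array([[uv]],float),i['K'],i['distortion'])[0,0]
    R=i['R'];t=i['t'];c=-R.T@t;d=R.T@np.array([p[0],p[1],1])
    return c+d*(z-c[2])/d[2]
def proj(cam,X):
    i=camera_info(cam) if isinstance(cam,str) else cam
    r,_=cv2.Rodrigues(i['R'])
    return cv2.projectPoints(np.atleast_2d(np.array(X,float)),r,i['t'],i['K'],i['distortion'])[0][:,0]
def crop(im,x0,y0,w,h,s,fn):
    c=im[y0:y0+h,x0:x0+w]; cv2.imwrite(fn,cv2.resize(c,None,fx=s,fy=s,interpolation=cv2.INTER_CUBIC))
E
python3 - <<'E'
import cv2
from h import crop
im=cv2.imread("pics/top0.png")
crop(im,195,170,100,85,8,"pics/c1.png")
crop(im,300,190,70,60,8,"pics/c2.png")
s=cv2.imread("pics/side0.png")
crop(s,220,170,120,110,5,"pics/c3.png")
E
```

```text
(no output)
```

View pics/c1.png

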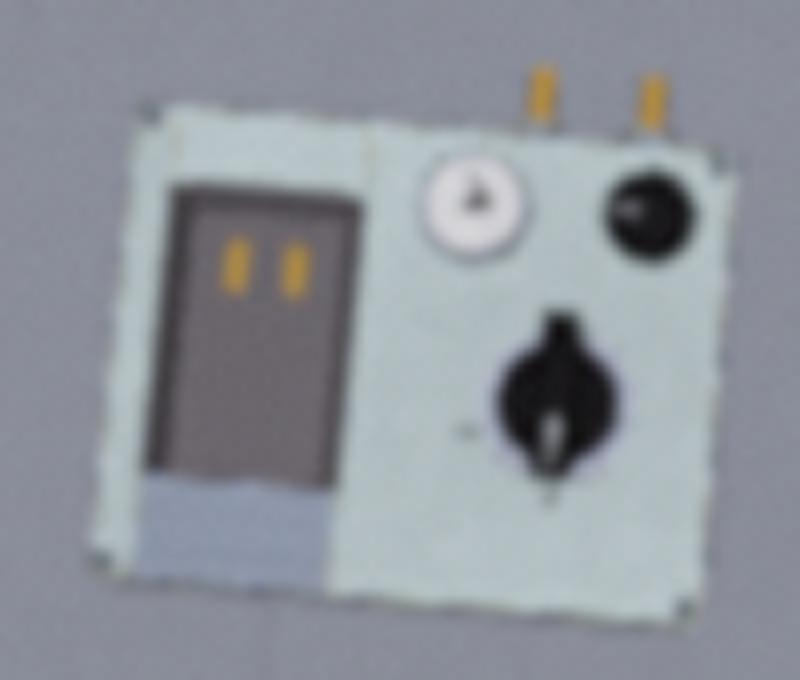

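View pics/c2.png

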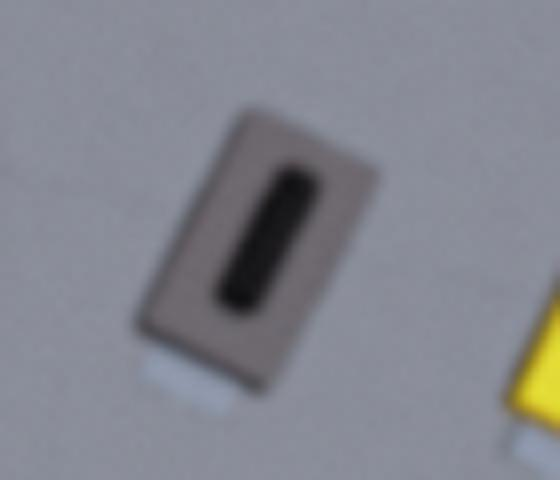

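View pics/c3.png

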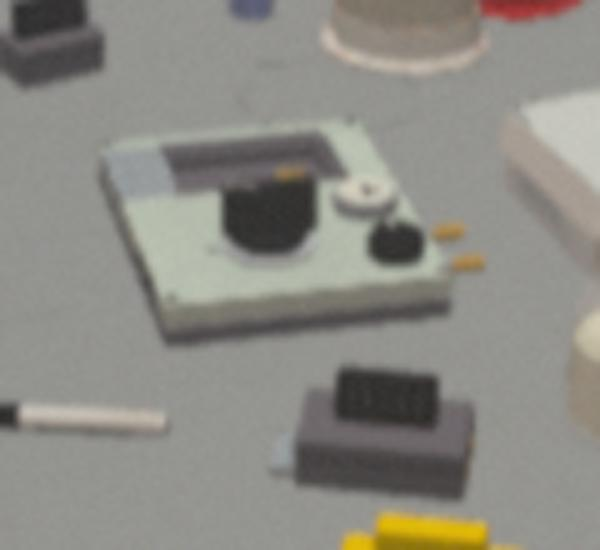

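```bash
cat > m1.py <<'E'
from h import *
def px(c,x0,y0,s): return (x0+(c[0]+.5)/s-.5, y0+(c[1]+.5)/s-.5)
def rigid(P,Q): # P local, Q world 2D
    P=np.array(P);Q=np.array(Q);pc=P.mean(0);qc=Q.mean(0)
    A=P-pc;B=Q-qc
    th=np.arctan2((A[:,0]*B[:,1]-A[:,1]*B[:,0]).sum(),(A*B).sum())
    R=np.array([[np.cos(th),-np.sin(th)],[np.sin(th),np.cos(th)]])
    t=qc-R@pc
    return th,R,t,np.linalg.norm((P@R.T+t)-Q,axis=1)
E
python3 - <<'E'
from m1 import *
c=[(140,108),(738,165),(695,628),(95,568)]
W=[unproj('top',px(k,195,170,8),0.038)[:2] for k in c]
th,R,t,e=rigid([(.09,.12),(.09,-.12),(-.1,-.12),(-.1,.12)],W)
print("pump",np.degrees(th),t,e)
# pocket opening: top floor visible; lip rear edge at deck height z=.038
for k in [(147,470),(335,487)]:
    w=unproj('top',px(k,195,170,8),0.038)[:2]; print("lip edge in pump",(R.T@(w-t)))
for k in [(172,186),(363,198)]:
    w=unproj('top',px(k,195,170,8),0.038)[:2]; print("back deck edge in pump",(R.T@(w-t)))
for k in [(562,322),(548,475)]:
    w=unproj('top',px(k,195,170,8),0.084)[:2]; print("switch ends in pump",(R.T@(w-t)))
w=unproj('top',px((650,218),195,170,8),0.056)[:2]; print("dial",(R.T@(w-t)))
w=unproj('top',px((475,206),195,170,8),0.056)[:2]; print("gauge",(R.T@(w-t)))
# pack
c=[(250,105),(380,172),(265,393),(137,325)]
W=[unproj('top',px(k,300,190,8),0.034)[:2] for k in c]
th2,R2,t2,e2=rigid([(.05,.03),(.05,-.03),(-.05,-.03),(-.05,.03)],W)
print("pack",np.degrees(th2),t2,e2)
for k in [(298,163),(238,316)]:
    w=unproj('top',px(k,300,190,8),0.064)[:2]; print("rib ends in pack",R2.T@(w-t2), w)
E
```

```text
pump -3.5480638864674954 [ 0.52258845 -0.04899448] [0.00221211 0.00255701 0.00151675 0.00391644]
lip edge in pump [-0.05657636  0.10175721]
lip edge in pump [-0.05644116  0.02730807]
back deck edge in pump [0.05771238 0.10487473]
back deck edge in pump [0.0600061 0.028489 ]
switch ends in pump [ 0.01044457 -0.05725132]
switch ends in pump [-0.0486812  -0.05761153]
dial [ 0.05923806 -0.08671968]
gauge [ 0.05757175 -0.01763059]
pack -26.311786379455047 [ 0.50918292 -0.32007342] [0.00088778 0.00092364 0.00147396 0.00141247]
rib ends in pack [0.03171776 0.00359568] [ 0.53920837 -0.33090934]
rib ends in pack [-0.03283479 -0.00293426] [ 0.47844934 -0.30814948]
```

```bash
cat > go.py <<'E'
# usage: go.py x y z yawdeg(tool x axis angle in world)
import sys; from h import *
s=get_state();R=s['eef_rot'];p=s['position']
T=np.array([float(v) for v in sys.argv[1:4]])
d=R.T@(T-p)*1000
yaw=np.degrees(np.arctan2(R[1,0],R[0,0]))
dy=(float(sys.argv[4])-yaw+90)%180-90 if len(sys.argv)>4 else 0
print("pos",p.round(4),"yaw",yaw.round(2),"tilt",R[:,2].round(4),"shift mm",d.round(1),"turn rad",round(-np.radians(dy),3),"rows>=",np.linalg.norm(d)/62.5,abs(dy)/10.7)
E
python3 go.py 0.47 -0.30 0.36 -116.3
```

```text
pos [ 0.1505 -0.6321  0.404 ] yaw -76.61 tilt [-4.0e-04  1.3e-03 -1.0e+00] shift mm [-249.1 -387.7   44.2] turn rad 0.693 rows>= 7.40754647514829 3.709206586440186
```

```bash
python3 -m creep '[[[85,-50,-78,9,0.14],[85,-100,-155,18,0.28],[85,-150,-233,27,0.42],[85,-200,-310,36,0.56],[85,-249,-388,44,0.693],[85,-249,-388,44,0.693],[85,-249,-388,44,0.693],[85,-249,-388,44,0.693]]]' 30
python3 - <<'E'
from h import *
i=camera_info('wrist');im=read_camera('wrist');cv2.imwrite('pics/w1.png',im[:,:,::-1]);
import pickle;pickle.dump(i,open('w1.pkl','wb'))
s=get_state();print(s['time'],s['position'],s['contact_force'],s['q'].round(1))
E
```

```text
time: 1.15
position: [0.4728, -0.2964, 0.3602]
eef_rot: [[-0.438, -0.899, 0.0], [-0.899, 0.438, 0.002], [-0.002, 0.001, -1.0]]
contact_force: [-0.3, -0.8, -0.7]
grip_width: 0.0851
1.2 [ 0.47427632 -0.2947036   0.35997579] [ 1.55963411  0.72687042 -0.34204412] [ 31.   21.1  -3.1 107.1   1.2  51.9 -88.5]
```

View pics/w1.png

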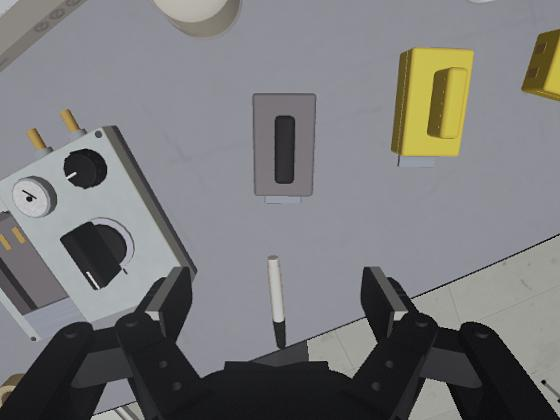

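Run:
```python
from h import *
im=cv2.imread('pics/w1.png'); crop(im,235,80,100,135,4.4,'pics/c4.png'); crop(im,0,90,220,260,2.3,'pics/c5.png')
```

```text
(no output)
```

View pics/c4.png

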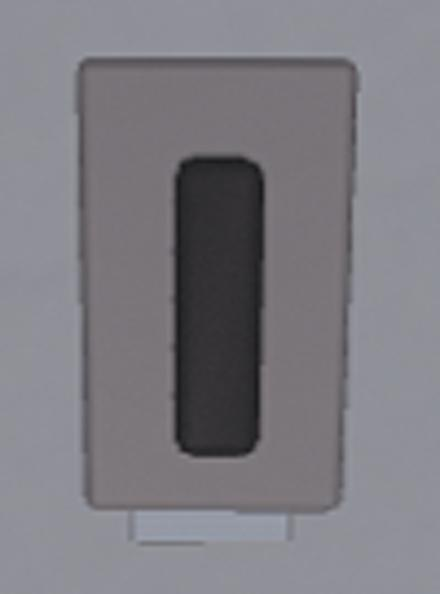

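View pics/c5.png

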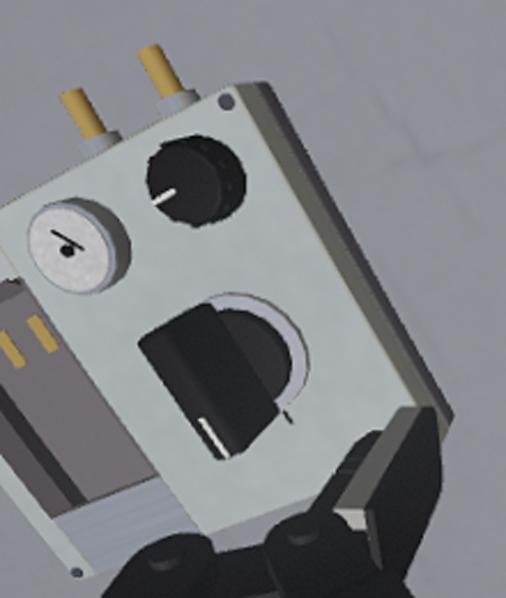

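```bash
python3 - <<'E'
from m1 import *
import pickle;i=pickle.load(open('w1.pkl','rb'))
c=[(80,60),(356,60),(341,511),(86,509)]
W=[unproj(i,px(k,235,80,4.4),0.034)[:2] for k in c]
th2,R2,t2,e2=rigid([(.05,.03),(.05,-.03),(-.05,-.03),(-.05,.03)],W)
print("pack",np.degrees(th2),t2,e2)
A=[]
for k in [(220,157),(218,457)]:
    w=unproj(i,px(k,235,80,4.4),0.064)[:2]; A.append(w);print("rib ends in pack",R2.T@(w-t2), w)
d=A[0]-A[1];print(np.degrees(np.arctan2(d[1],d[0])),np.mean(A,0))
rc=np.mean(A,0);u=np.array([np.cos(th2),np.sin(th2)])
print("grasp", t2+0.012*u, rc+0.012*u)
E
python3 go.py 0.52 -0.325 0.212 -116.3
```

```text
pack -26.150326321566045 [ 0.51210524 -0.32354428] [0.00110733 0.00098257 0.00054808 0.00080395]
rib ends in pack [0.0300289  0.00017476] [ 0.53913743 -0.33662198]
rib ends in pack [-2.95412690e-02 -7.85187086e-05] [ 0.48555319 -0.3105951 ]
-25.906723252806877 [ 0.51234531 -0.32360854]
grasp [ 0.52287693 -0.32883301] [ 0.523117   -0.32889728]
pos [ 0.4743 -0.2947  0.36  ] yaw -115.85 tilt [ 0.0011  0.0029 -1.    ] shift mm [  7.8 -54.4 147.9] turn rad 0.008 rows>= 2.525029204761255 0.04230545544874023
```

```bash
python3 -m creep '[[[70,0,0,0,0],[70,0,0,0,0]]]'; python3 go.py 0.523 -0.3289 0.212 -116
```

```text
time: 1.45
position: [0.4692, -0.3017, 0.3606]
eef_rot: [[-0.446, -0.895, -0.001], [-0.895, 0.446, -0.001], [0.001, 0.0, -1.0]]
contact_force: [-0.5, -0.9, 0.4]
grip_width: 0.0702
pos [ 0.4692 -0.3017  0.3606] yaw -116.47 tilt [-7.e-04 -7.e-04 -1.e+00] shift mm [  0.2 -60.3 148.6] turn rad -0.008 rows>= 2.5663990578023563 0.043518945041032084
```

```bash
python3 -m creep '[[[70,1,-30,30,0],[70,2,-60,70,0],[70,2,-60,105,0],[70,2,-60,120,0],[70,2,-60,120,0],[70,2,-60,120,0]]]'; python3 go.py 0.523 -0.3289 0.212 -116
python3 - <<'E'
from h import *
im=read_camera('wrist');cv2.imwrite('pics/w2.png',im[:,:,::-1])
E
python3 go.py 0.523 -0.3289 0.212 -116
```

```text
time: 2.2
position: [0.5234, -0.3293, 0.2423]
eef_rot: [[-0.444, -0.896, 0.002], [-0.896, 0.444, -0.001], [0.0, -0.003, -1.0]]
contact_force: [-0.3, -0.7, 0.2]
grip_width: 0.0701
pos [ 0.5234 -0.3293  0.2423] yaw -116.36 tilt [ 0.0022 -0.0014 -1.    ] shift mm [-0.2  0.6 30.3] turn rad -0.006 rows>= 0.48540453001384365 0.033197955369950204
pos [ 0.5235 -0.3292  0.2425] yaw -116.34 tilt [ 0.0026 -0.0016 -1.    ] shift mm [-0.   0.7 30.5] turn rad -0.006 rows>= 0.48870193583425725 0.031778619001295125
```

View pics/w2.png

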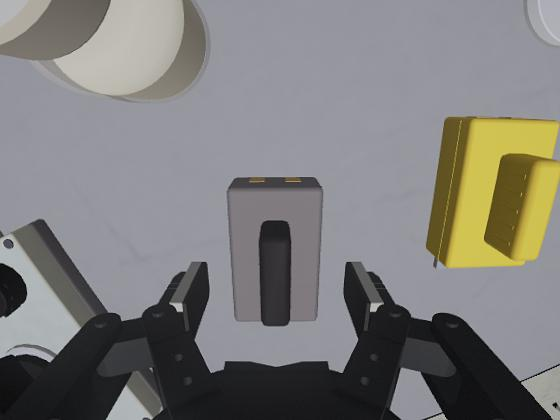

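```bash
python3 -m creep '[[[70,0,0,15,0],[70,0,0,30,0],[70,0,0,30,0],[0,0,0,30,0],[0,0,0,30,0],[0,0,0,30,0],[0,0,0,30,0],[0,0,0,30,0]]]' 25
```

```text
time: 3.25
position: [0.5235, -0.3286, 0.2111]
eef_rot: [[-0.443, -0.896, 0.001], [-0.896, 0.443, -0.0], [-0.0, -0.001, -1.0]]
contact_force: [0.4, 1.5, 1.9]
grip_width: 0.0178
```

Gripped at 17.8 mm (rib is 18 mm). Lift.

```bash
python3 -m creep '[[[0,0,0,-20,0],[0,0,0,-50,0],[0,0,0,-90,0],[0,0,0,-125,0],[0,0,0,-125,0],[0,0,0,-125,0]]]'
python3 - <<'E'
from h import *
im=read_camera('wrist');cv2.imwrite('pics/w3.png',im[:,:,::-1])
im=read_camera('side')[:,:,::-1];crop(np.ascontiguousarray(im),220,140,160,140,4,'pics/s3.png')
E
python3 go.py 0.523 -0.3289 0.212 -116
```

```text
time: 4.0
position: [0.5225, -0.3284, 0.3348]
eef_rot: [[-0.443, -0.896, -0.002], [-0.896, 0.443, 0.001], [0.0, 0.002, -1.0]]
contact_force: [-0.8, 0.5, -4.3]
grip_width: 0.0175
pos [ 0.5225 -0.3283  0.3339] yaw -116.32 tilt [-0.0031  0.0017 -1.    ] shift mm [  0.3  -1.1 121.9] turn rad -0.006 rows>= 1.9501350577224454 0.030116481081122574
```

View pics/w3.png

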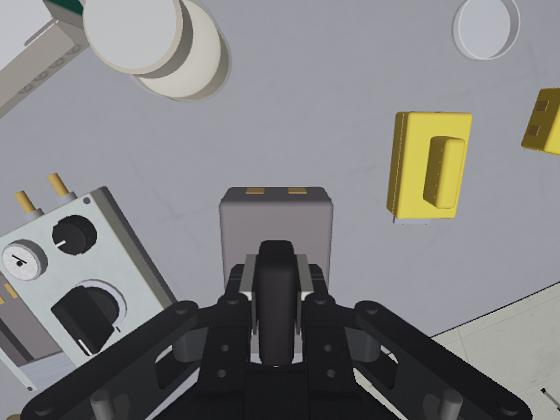

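View pics/s3.png

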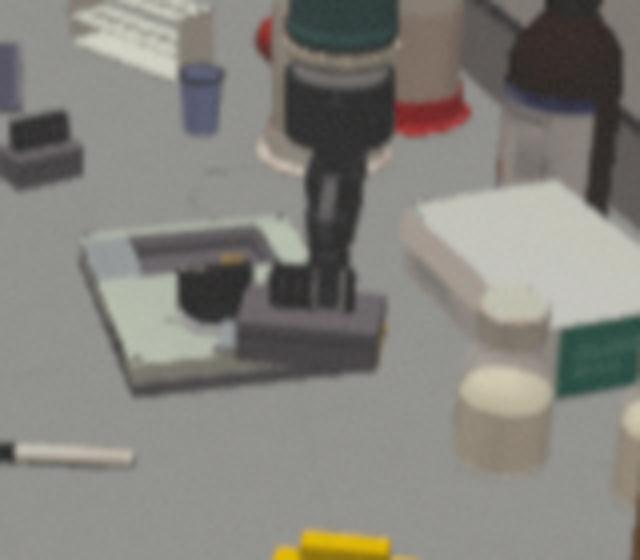

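```bash
python3 go.py 0.425 0.017 0.36 -93.5
```

```text
pos [ 0.5225 -0.3283  0.3339] yaw -116.32 tilt [-0.0031  0.0017 -1.    ] shift mm [-266.3  240.6  -25.2] turn rad -0.398 rows>= 5.756212164676978 2.13292021939888
```

```bash
python3 -m creep '[[[0,-20,20,-20,-0.04],[0,-70,64,-25,-0.1],[0,-120,108,-25,-0.2],[0,-170,154,-25,-0.3],[0,-220,199,-25,-0.398],[0,-250,225,-25,-0.398],[0,-266,240,-25,-0.398],[0,-266,240,-25,-0.398],[0,-266,240,-25,-0.398],[0,-266,240,-25,-0.398]]]' 30
python3 - <<'E'
from h import *
i=camera_info('wrist')
im=read_camera('wrist');cv2.imwrite('pics/w4.png',im[:,:,::-1])
import pickle;pickle.dump(i,open('w4.pkl','wb'))
E
python3 go.py 0.425 0.017 0.36 -93.5
```

```text
time: 5.35
position: [0.4262, 0.015, 0.3603]
eef_rot: [[-0.064, -0.998, -0.001], [-0.998, 0.064, -0.0], [0.0, 0.001, -1.0]]
contact_force: [0.1, -0.1, -2.3]
grip_width: 0.0171
pos [0.4263 0.0152 0.3604] yaw -93.63 tilt [-6.e-04 -1.e-04 -1.e+00] shift mm [-1.8  1.4  0.4] turn rad -0.002 rows>= 0.03609374990351872 0.012138228321155898
```

View pics/w4.png

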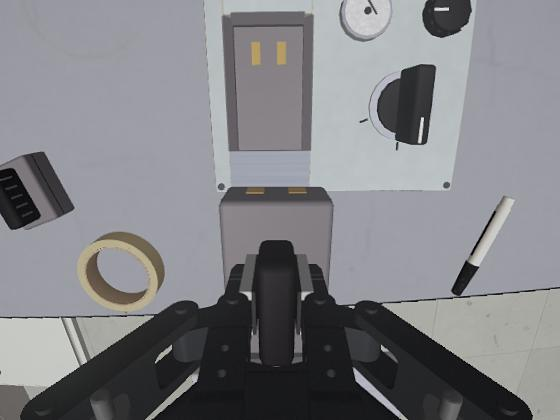

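Run:
```python
from h import *
im=cv2.imread('pics/w4.png'); crop(im,205,0,125,200,3,'pics/c6.png'); crop(im,325,0,150,200,3,'pics/c7.png')
```

```text
(no output)
```

View pics/c6.png

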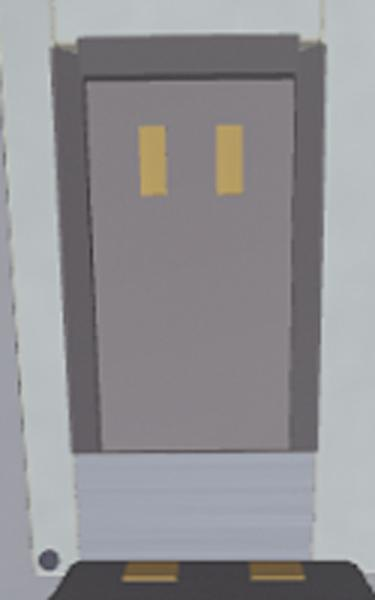

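View pics/c7.png

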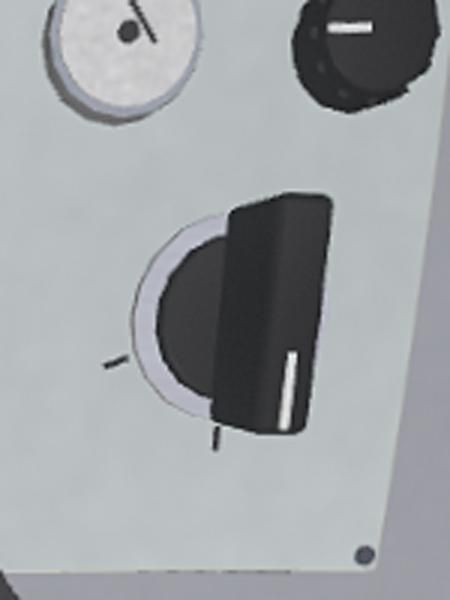

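Run:
```python
from m1 import *
import pickle;i=pickle.load(open('w4.pkl','rb'))
f=lambda k,z: unproj(i,px(k,205,0,3),z)[:2]
g=lambda k,z: unproj(i,px(k,325,0,3),z)[:2]
P=[];Q=[]
def a(l,w): P.append(l);Q.append(w)
# pocket frame
a((.053,.032),f((88,80),.02)); a((.053,-.032),f((296,80),.02))
a((-.059,.037),f((72,453),.038)); a((-.059,-.037),f((319,453),.038))
a((.053,.037),f((51,44),.038)); a((.053,-.037),f((326,44),.038))
th,R,t,e=rigid(P,Q);print("pocket",np.degrees(th),t,e.round(4))
print(((np.array(Q)-t)@R).round(4))
L=lambda w:(R.T@(w-t)).round(4)
print("back edge", L(f((77,37),.038)),L(f((299,35),.038)))
print("deck front corners",L(f((36,575),.038)),L(g((377,570),.038)))
print("floor at lip L/R",L(f((101,450),.02)),L(f((289,450),.02)))
top=[g((232,212),.084),g((290,193),.084),g((332,197),.084),g((306,432),.084),g((212,420),.05)]
for w in top: print("sw",L(w))
mid=(g((310,195),.084)+g((287,434),.084))/2;print("switch c",mid,L(mid))
for n,w in (("gauge",g((118,30),.05)),("dial",g((385,35),.056))): print(n,L(w),w)
```

```text
pocket -3.303110739419074 [0.53143297 0.01441844] [0.0013 0.0018 0.0032 0.004  0.0052 0.0041]
[[ 0.0517  0.0319]
 [ 0.0512 -0.0322]
 [-0.061   0.0395]
 [-0.0615 -0.04  ]
 [ 0.0571  0.0401]
 [ 0.0565 -0.0392]]
back edge [0.0588 0.0325] [ 0.0588 -0.0314]
deck front corners [-0.1016  0.0538] [-0.1009 -0.1852]
floor at lip L/R [-0.0624  0.0323] [-0.0628 -0.0318]
sw [ 0.0061 -0.1032]
sw [ 0.011 -0.118]
sw [ 0.0103 -0.1292]
sw [-0.0496 -0.1301]
sw [-0.0498 -0.1167]
switch c [ 0.50454514 -0.10826785] [-0.0198 -0.124 ]
gauge [ 0.0573 -0.08  ] [ 0.58402504 -0.06877799]
dial [ 0.057  -0.1536] [ 0.57946979 -0.14220089]
```

Run:
```python
from m1 import *
import pickle;i=pickle.load(open('w4.pkl','rb'))
s=get_state();p=s['position'];R=s['eef_rot']
pts=[(.03,-.038,.177),(-.03,-.038,.177),(.03,-.038,.211),(-.03,-.038,.211),(.009,-.018,.147),(-.009,-.018,.147)]
print(proj(i,[p+R@np.array(q) for q in pts]).round(1))
im=cv2.imread('pics/w4.png'); crop(im,205,175,150,90,5,'pics/c8.png')
```

```text
[[333.6 199.4]
 [216.3 199.5]
 [323.6 183.7]
 [226.6 183.8]
 [295.4 262.8]
 [254.3 262.8]]
```

View pics/c8.png

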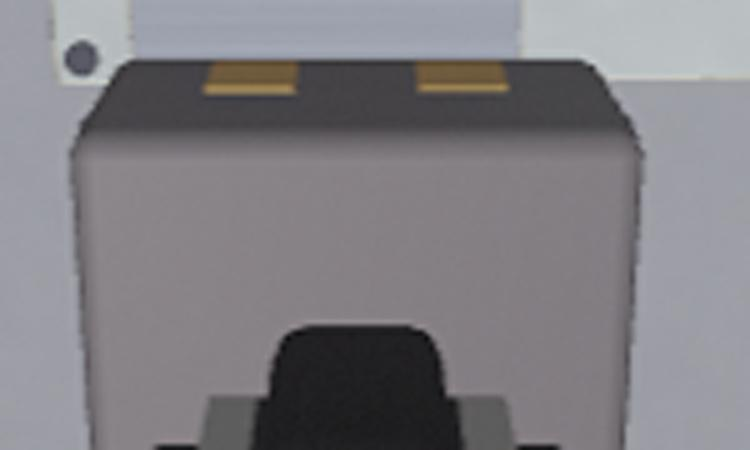

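```bash
python3 go.py 0.555 0.014 0.29 -93.5
```

```text
pos [0.4263 0.0152 0.3604] yaw -93.63 tilt [-6.e-04 -1.e-04 -1.e+00] shift mm [  -7.  -128.6   70.3] turn rad -0.002 rows>= 2.3476744099557516 0.012138228321155898
```

```bash
python3 -m creep '[[[0,-2,-40,10,0],[0,-5,-85,30,0],[0,-7,-115,55,0],[0,-7,-129,70,0],[0,-7,-129,70,0],[0,-7,-129,70,0],[0,-7,-129,70,0]]]'
python3 - <<'E'
from h import *
im=read_camera('wrist');cv2.imwrite('pics/w5.png',im[:,:,::-1])
im=read_camera('side')[:,:,::-1];crop(np.ascontiguousarray(im),220,140,160,140,4,'pics/s5.png')
E
python3 go.py 0.555 0.014 0.29 -93.5
```

```text
time: 6.28
position: [0.5549, 0.0151, 0.2915]
eef_rot: [[-0.061, -0.998, 0.001], [-0.998, 0.061, -0.0], [0.0, -0.001, -1.0]]
contact_force: [-1.2, 0.8, -3.9]
grip_width: 0.0176
pos [0.555  0.0152 0.2915] yaw -93.51 tilt [ 1.2e-03 -2.0e-04 -1.0e+00] shift mm [ 1.2 -0.1  1.5] turn rad -0.0 rows>= 0.03135941654286114 0.001116983063960193
```

View pics/w5.png

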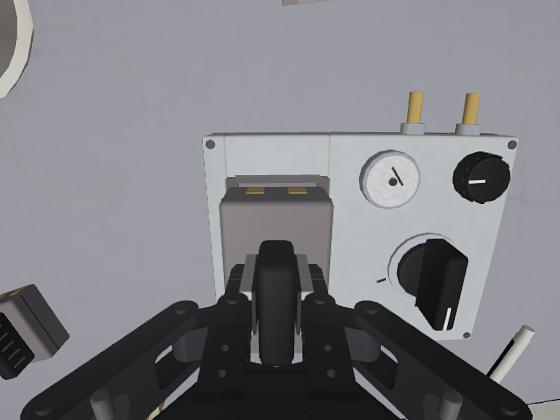

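View pics/s5.png

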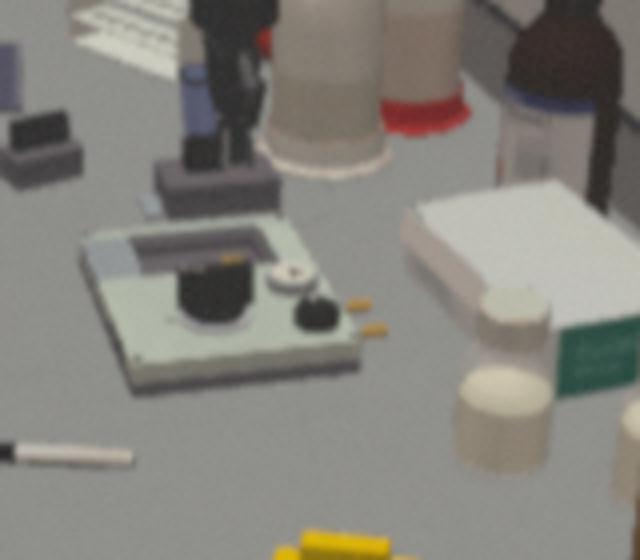

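Run:
```python
from m1 import *
i=camera_info('wrist')
th=np.radians(-3.5);R=np.array([[np.cos(th),-np.sin(th)],[np.sin(th),np.cos(th)]]);t=np.array([.5305,.0155])
W=lambda x,y,z:np.r_[t+R@np.array([x,y]),z]
pts=[W(.058,.032,.038),W(.058,-.032,.038),W(.088,.0,.038),W(0,-.1227,.084)]
print(proj(i,pts).round(1))
j=dict(i);C=-i['R'].T@i['t'];C[2]-=.0425;j['t']=-i['R']@C
print(proj(j,pts).round(1))
im=cv2.imread('pics/w5.png'); crop(im,195,120,150,90,5,'pics/c9.png')
```

```text
[[234.8 176.7]
 [319.2 176.7]
 [277.  136.3]
 [454.4 273.9]]
[[226.  191.2]
 [328.5 191.1]
 [277.3 142.2]
 [494.5 312.1]]
```

View pics/c9.png

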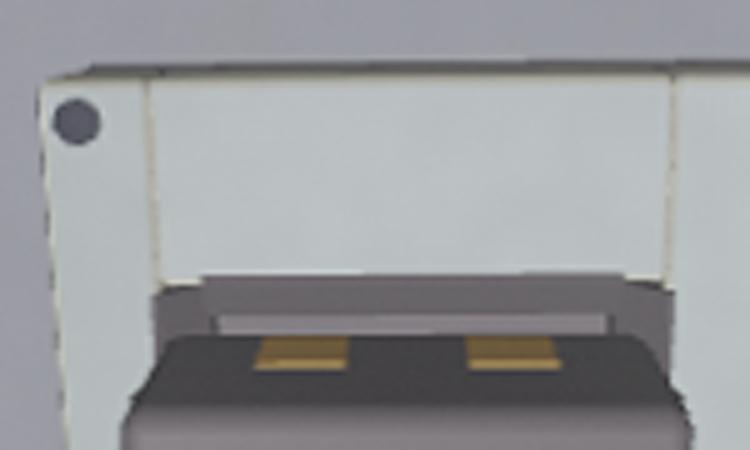

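```bash
python3 -m creep '[[[0,0,-5,15,0],[0,0,-5,30,0],[0,0,-5,36,0],[0,0,-5,36,0]]]'; python3 -m creep '[[[0,0,0,3,0],[0,0,0,5,0],[0,0,0,6,0],[0,0,0,6,0]]]'
python3 - <<'E'
from h import *
im=read_camera('side')[:,:,::-1];crop(np.ascontiguousarray(im),230,150,80,80,7,'pics/s6.png')
E
```

```text
time: 6.88
position: [0.5598, 0.015, 0.2536]
eef_rot: [[-0.061, -0.998, -0.002], [-0.998, 0.061, -0.0], [0.0, 0.002, -1.0]]
contact_force: [-0.4, -0.5, -2.8]
grip_width: 0.0171
time: 7.38
position: [0.5603, 0.0151, 0.2497]
eef_rot: [[-0.061, -0.998, 0.001], [-0.998, 0.061, -0.0], [0.0, -0.001, -1.0]]
contact_force: [-2.8, -0.8, 4.5]
grip_width: 0.0176
```

View pics/s6.png

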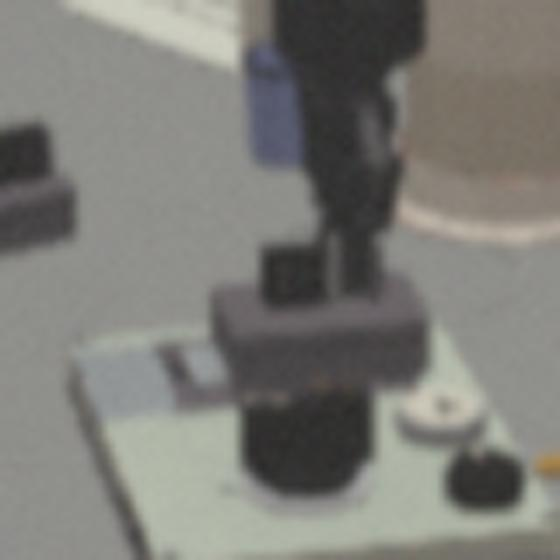

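```bash
python3 -m creep '[[[0,0,0,1,0],[0,0,0,2,0],[0,0,0,3,0],[0,0,0,4,0]]]' 20; python3 -m creep '[[[0,0,0,1,0],[0,0,0,2,0],[0,0,0,2,0]]]'
python3 - <<'E'
from h import *
im=read_camera('side')[:,:,::-1];crop(np.ascontiguousarray(im),230,150,80,80,7,'pics/s7.png')
E
```

```text
time: 7.92
position: [0.5602, 0.0154, 0.249]
eef_rot: [[-0.061, -0.998, 0.0], [-0.998, 0.061, -0.001], [0.001, -0.0, -1.0]]
contact_force: [-13.5, -1.8, 36.6]
grip_width: 0.0175
time: 8.3
position: [0.5595, 0.0154, 0.2468]
eef_rot: [[-0.061, -0.998, -0.002], [-0.998, 0.061, -0.002], [0.002, 0.002, -1.0]]
contact_force: [-17.3, 0.1, 35.2]
grip_width: 0.0179
```

View pics/s7.png

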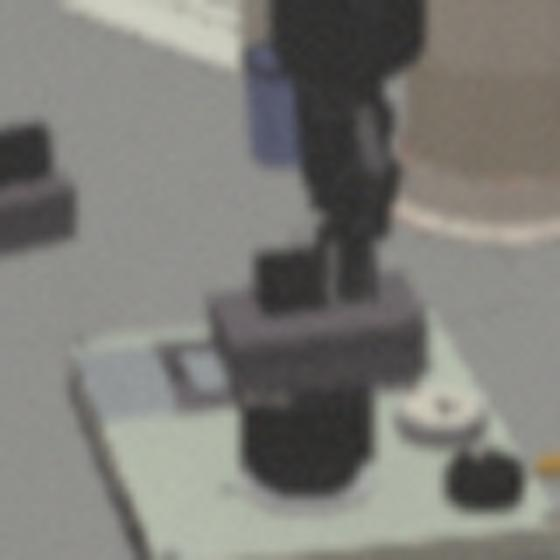

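```bash
python3 -m creep '[[[0,0,1.5,0,0],[0,0,3,0,0],[0,0,4.5,0,0],[0,0,6,0,0],[0,0,6,0,0]]]'
python3 - <<'E'
from h import *
im=read_camera('side')[:,:,::-1];crop(np.ascontiguousarray(im),230,150,80,80,7,'pics/s8.png')
im=read_camera('wrist');cv2.imwrite('pics/w8.png',im[:,:,::-1])
E
```

```text
time: 8.98
position: [0.5556, 0.0154, 0.2451]
eef_rot: [[-0.061, -0.998, 0.005], [-0.998, 0.061, -0.0], [-0.0, -0.005, -1.0]]
contact_force: [-2.4, -0.6, 11.1]
grip_width: 0.0173
```

View pics/s8.png

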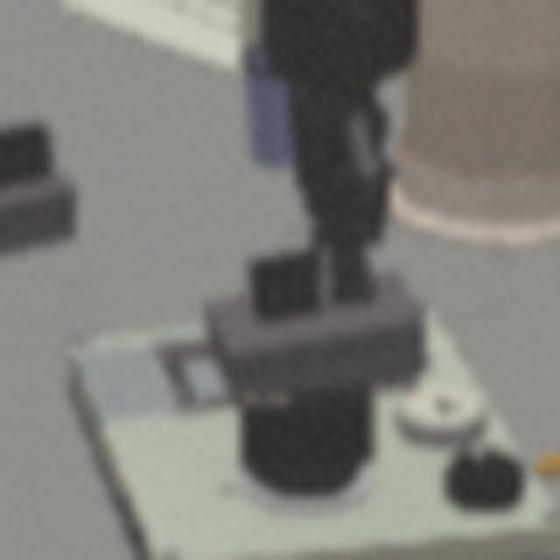

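View pics/w8.png

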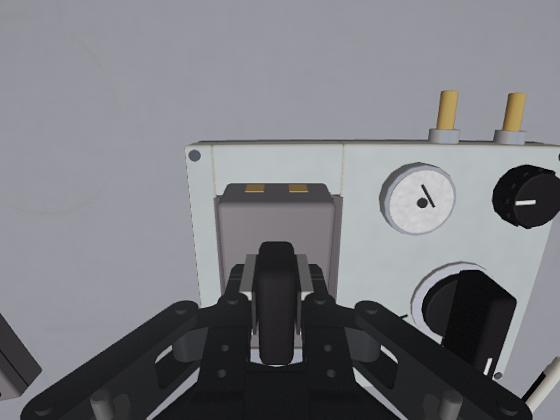

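```bash
python3 -m creep '[[[0,0,0,1.5,0],[0,0,1,3,0],[0,0,2,4,0],[0,0,3,4,0],[0,0,3,4,0]]]'
python3 - <<'E'
from h import *
im=read_camera('side')[:,:,::-1];crop(np.ascontiguousarray(im),230,150,80,80,7,'pics/s9.png')
E
```

```text
time: 9.7
position: [0.5524, 0.0156, 0.2416]
eef_rot: [[-0.061, -0.998, 0.005], [-0.998, 0.061, -0.001], [0.0, -0.005, -1.0]]
contact_force: [-4.9, -0.7, 18.4]
grip_width: 0.0174
```

View pics/s9.png

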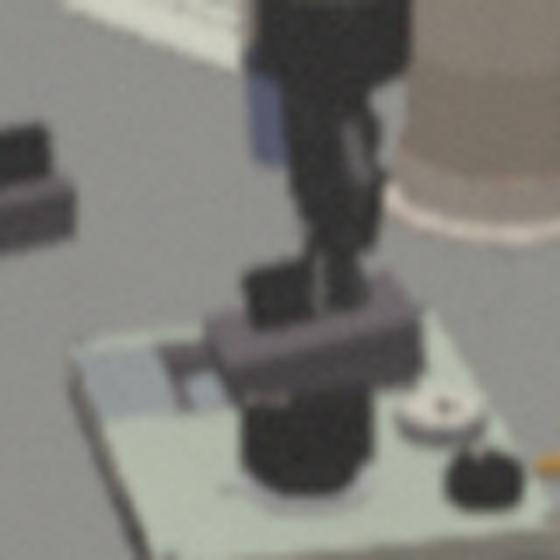

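```bash
python3 -m creep '[[[0,0,2,0,0],[0,0,4,0,0],[0,0,6,0,0],[0,0,8,0,0],[0,0,8,0,0]]]'
python3 - <<'E'
from h import *
im=read_camera('side')[:,:,::-1];crop(np.ascontiguousarray(im),230,150,80,80,7,'pics/s10.png')
E
```

```text
time: 10.38
position: [0.5462, 0.0158, 0.2413]
eef_rot: [[-0.062, -0.998, 0.01], [-0.998, 0.062, 0.0], [-0.001, -0.01, -1.0]]
contact_force: [5.4, -1.4, 5.8]
grip_width: 0.0175
```

View pics/s10.png

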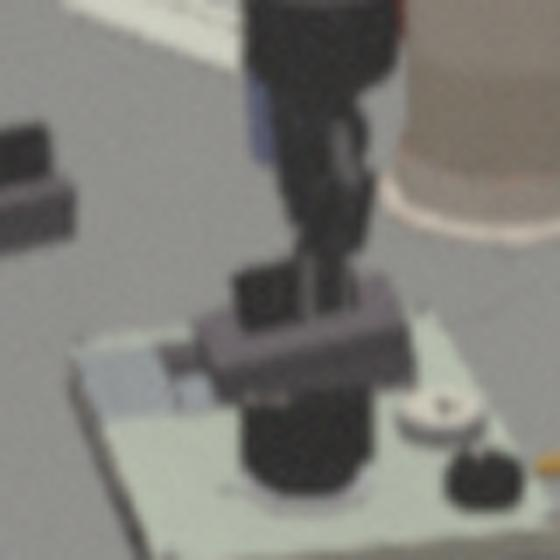

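```bash
python3 -m creep '[[[0,0,2,0,0],[0,0,4,0,0],[0,0,6,0,0],[0,0,8,0,0],[0,0,8,0,0]]]'
python3 - <<'E'
from h import *
im=read_camera('side')[:,:,::-1];crop(np.ascontiguousarray(im),230,150,80,80,7,'pics/s11.png')
E
```

```text
time: 11.05
position: [0.5383, 0.0162, 0.2412]
eef_rot: [[-0.062, -0.998, 0.01], [-0.998, 0.062, 0.0], [-0.001, -0.01, -1.0]]
contact_force: [5.3, -1.6, 5.5]
grip_width: 0.0178
```

View pics/s11.png

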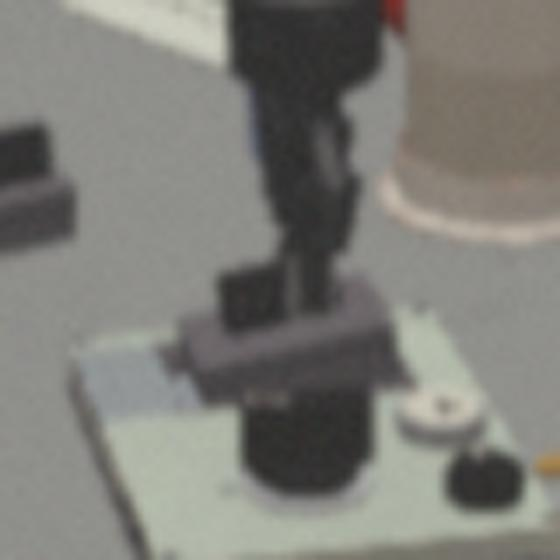

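```bash
python3 -m creep '[[[0,0,2,0,0],[0,0,4,0,0],[0,0,6,0,0],[0,0,6,0,0]]]'
python3 - <<'E'
from h import *
im=read_camera('side')[:,:,::-1];crop(np.ascontiguousarray(im),230,150,80,80,7,'pics/s12.png')
E
```

```text
time: 11.6
position: [0.5324, 0.0166, 0.2413]
eef_rot: [[-0.062, -0.998, 0.011], [-0.998, 0.062, 0.0], [-0.001, -0.011, -1.0]]
contact_force: [6.6, -2.0, 5.2]
grip_width: 0.0173
```

View pics/s12.png

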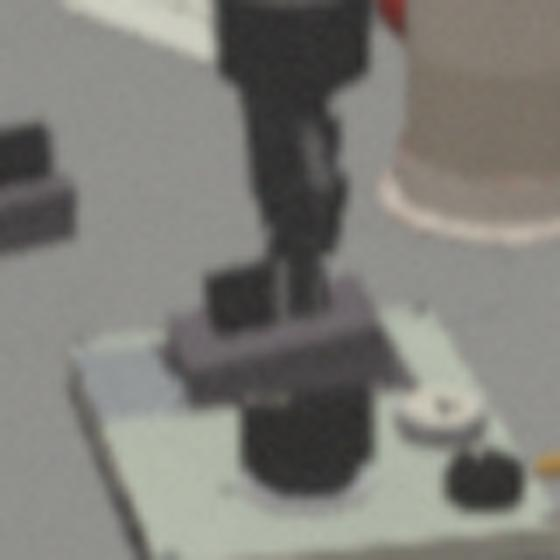

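```bash
python3 -m creep '[[[0,1,2,0,0],[0,1,4,0,0],[0,1,5,0,0],[0,1,5,0,0]]]'
python3 - <<'E'
from h import *
im=read_camera('side')[:,:,::-1];crop(np.ascontiguousarray(im),230,150,80,80,7,'pics/s13.png')
im=read_camera('wrist');cv2.imwrite('pics/w13.png',im[:,:,::-1])
E
```

```text
time: 12.15
position: [0.5291, 0.0162, 0.242]
eef_rot: [[-0.061, -0.998, 0.016], [-0.998, 0.061, 0.001], [-0.002, -0.016, -1.0]]
contact_force: [10.2, -1.0, 4.6]
grip_width: 0.0174
```

View pics/s13.png

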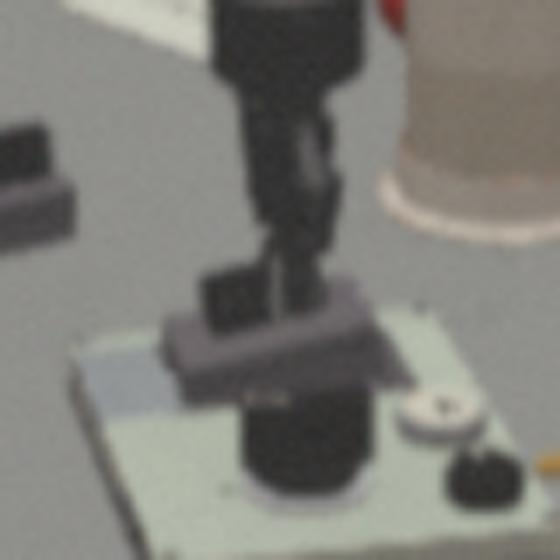

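View pics/w13.png

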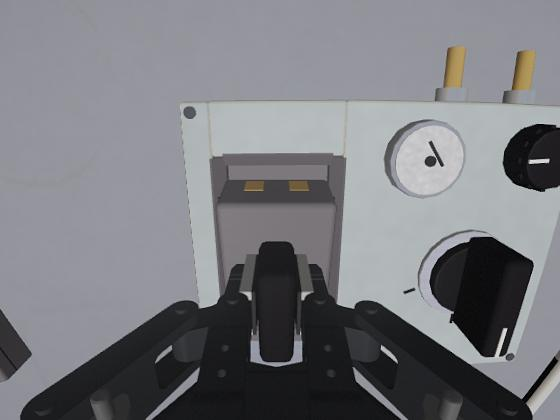

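```bash
python3 -m creep '[[[24,0,0,0,0],[30,0,0,0,0],[35,0,0,0,0],[40,0,0,0,0],[40,0,0,0,0],[40,0,0,0,0]]]'
python3 - <<'E'
from h import *
im=read_camera('side')[:,:,::-1];crop(np.ascontiguousarray(im),230,150,80,80,7,'pics/s14.png')
im=read_camera('wrist');cv2.imwrite('pics/w14.png',im[:,:,::-1])
E
```

```text
time: 13.0
position: [0.5242, 0.0162, 0.2386]
eef_rot: [[-0.061, -0.998, -0.0], [-0.998, 0.061, -0.0], [0.0, 0.0, -1.0]]
contact_force: [-0.1, 0.3, -0.5]
grip_width: 0.04
```

View pics/s14.png

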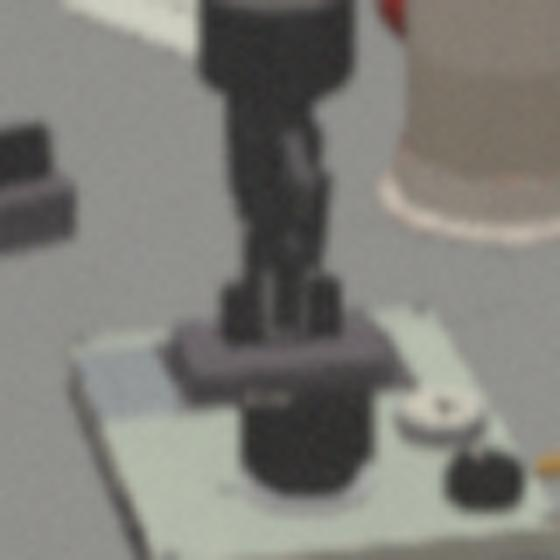

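View pics/w14.png

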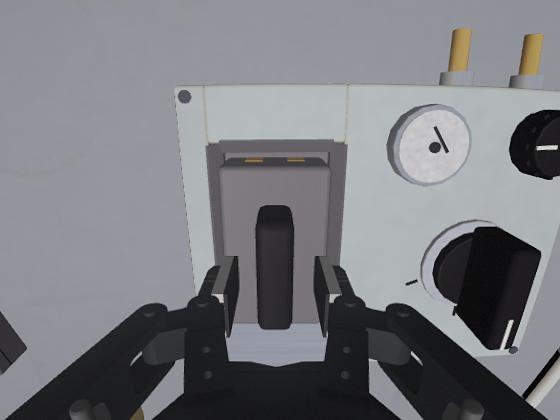

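```bash
python3 -m creep '[[[40,0,0,-20,0],[40,0,15,-60,0],[50,0,40,-100,0],[50,0,60,-115,0],[50,0,60,-115,0],[50,0,60,-115,0],[50,0,60,-115,0]]]'
python3 - <<'E'
from h import *
import pickle
i=camera_info('wrist');pickle.dump(i,open('w15.pkl','wb'))
im=read_camera('wrist')[:,:,::-1];cv2.imwrite('pics/w15.png',im);im=np.ascontiguousarray(im)
im2=read_camera('side')[:,:,::-1];crop(np.ascontiguousarray(im2),230,150,80,80,7,'pics/s15.png')
E
```

```text
time: 13.98
position: [0.4647, 0.0198, 0.3528]
eef_rot: [[-0.061, -0.998, -0.001], [-0.998, 0.061, 0.0], [-0.0, 0.001, -1.0]]
contact_force: [1.5, 1.1, 0.3]
grip_width: 0.0499
```

View pics/w15.png

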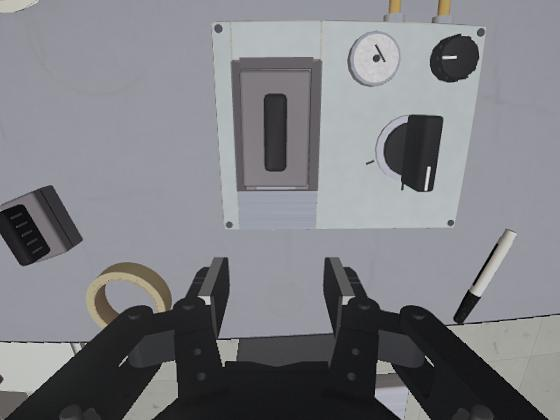

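View pics/s15.png

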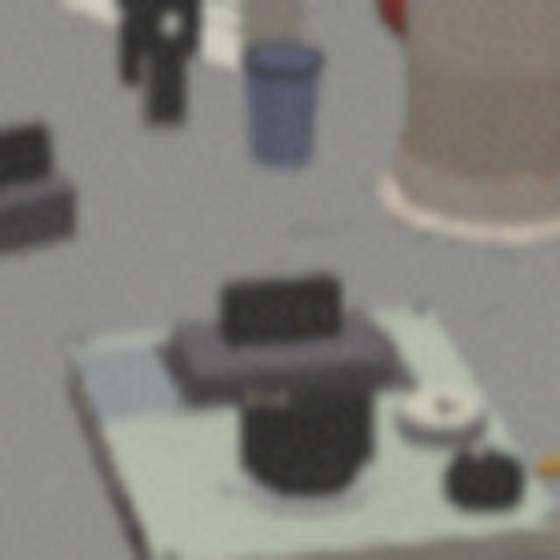

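Run:
```python
from h import *
im=cv2.imread('pics/w15.png'); crop(im,225,45,110,190,3.1,'pics/c15.png'); crop(im,340,90,120,120,5,'pics/c16.png')
```

```text
(no output)
```

View pics/c15.png

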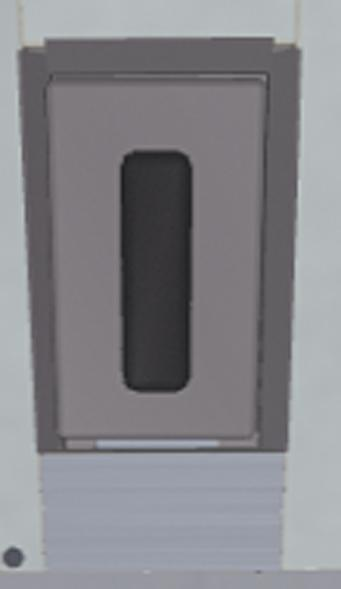

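View pics/c16.png

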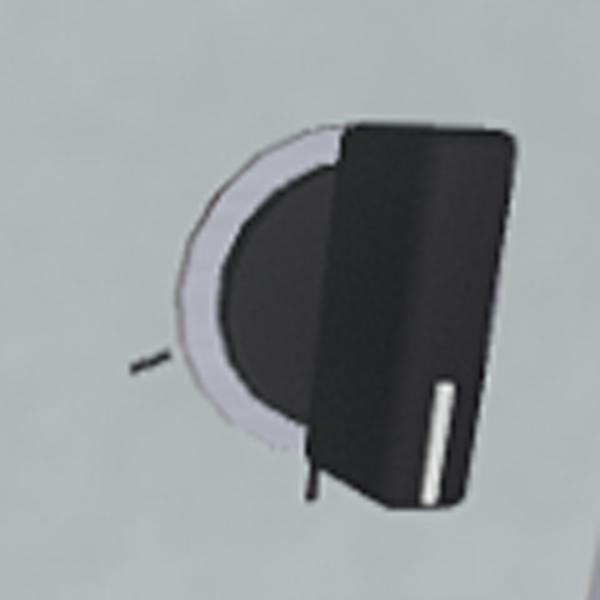

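Run:
```python
from m1 import *
import pickle;i=pickle.load(open('w15.pkl','rb'))
f=lambda k,z: unproj(i,px(k,225,45,3.1),z)[:2]
g=lambda k,z: unproj(i,px(k,340,90,5),z)[:2]
for z in (.054,.062):
    W=[f(k,z) for k in [(47,80),(268,79),(258,437),(56,437)]]
    th2,R2,t2,e2=rigid([(.05,.03),(.05,-.03),(-.05,-.03),(-.05,.03)],W)
    W=np.array(W);print("pack",z,np.degrees(th2),t2,e2.round(4),"len",np.linalg.norm(W[0]-W[3]),np.linalg.norm(W[1]-W[2]),"wid",np.linalg.norm(W[0]-W[1]),np.linalg.norm(W[2]-W[3]))
th=np.radians(-3.5);R=np.array([[np.cos(th),-np.sin(th)],[np.sin(th),np.cos(th)]]);t=np.array([.5305,.0155])
W=[f(k,.054) for k in [(47,80),(268,79),(258,437),(56,437)]]
print("in pocket",(R.T@(np.mean(W,0)-t)))
for k in [(20,47),(300,47),(38,453),(287,453)]: print("flare/lip",R.T@(f(k,.038)-t))
for k in [(46,38),(273,37)]: print("back",R.T@(f(k,.038)-t))
W=[g(k,.084) for k in [(435,126),(516,130),(462,507),(388,507)]]
W=np.array(W);c=W.mean(0);u=W[0]+W[1]-W[2]-W[3];print("switch",c,R.T@(c-t),np.degrees(np.arctan2(u[1],u[0])),np.linalg.norm(u)/2)
```

```text
pack 0.054 -3.5849520678868254 [0.52840342 0.01595569] [0.0011 0.0008 0.0008 0.0008] len 0.09824723122803641 0.09849887195388908 wid 0.0590135429020205 0.05995183519045769
pack 0.062 -3.584952067886803 [0.5289345  0.01591041] [0.0028 0.0025 0.0025 0.0024] len 0.09532481975237594 0.09556897530296428 wid 0.0572581564871509 0.05816853881703783
in pocket [-0.00212049  0.00032685]
flare/lip [0.0575918  0.03881075]
flare/lip [ 0.0575536  -0.03980342]
flare/lip [-0.06046708  0.0381272 ]
flare/lip [-0.06051888 -0.04063184]
back [0.05987766 0.0314252 ]
back [ 0.06010583 -0.03212922]
switch [ 0.50527283 -0.1071229 ] [-0.01769417 -0.12393426] -2.7751103983188155 0.06100009712174524
```

```bash
python3 go.py 0.5045 -0.107 0.30 -93.5
```

```text
pos [0.4646 0.0198 0.3528] yaw -93.51 tilt [-1.5e-03  2.0e-04 -1.0e+00] shift mm [124.2 -47.7  52.8] turn rad -0.0 rows>= 2.289314072427272 0.0012777202779506018
```

```bash
python3 -m creep '[[[60,40,-16,10,0],[60,80,-32,30,0],[60,110,-43,45,0],[60,124,-48,53,0],[60,124,-48,53,0],[60,124,-48,53,0],[60,124,-48,53,0]]]' 60
python3 - <<'E'
from h import *
import pickle
i=camera_info('wrist');pickle.dump(i,open('w16.pkl','wb'))
im=read_camera('wrist')[:,:,::-1];cv2.imwrite('pics/w16.png',im)
print(get_state()['q'])
E
python3 go.py 0.5045 -0.107 0.2277 -93.5
```

```text
time: 14.95
position: [0.5047, -0.1055, 0.3013]
eef_rot: [[-0.059, -0.998, 0.001], [-0.998, 0.059, 0.0], [-0.0, -0.001, -1.0]]
contact_force: [-0.1, 0.4, 0.8]
grip_width: 0.0603
[ 18.47989644  22.77743327 -12.51566221 114.76053355   7.04079684
  43.1125252  -91.64103757]
pos [ 0.5047 -0.1057  0.3013] yaw -93.41 tilt [ 9.e-04  0.e+00 -1.e+00] shift mm [ 1.3  0.2 73.6] turn rad 0.002 rows>= 1.1773373108461582 0.008743034465599375
```

View pics/w16.png

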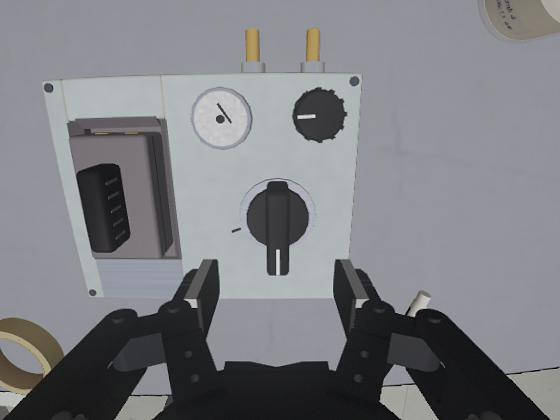

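```bash
python3 - <<'E'
from m1 import *
import pickle;i=pickle.load(open('w16.pkl','rb'))
a=unproj(i,(277.5,182),.084);b=unproj(i,(278,275),.084);print(a,b,(a+b)/2,np.linalg.norm(a-b))
# white line front end, disc
l=unproj(i,(240,216),.05);r=unproj(i,(316,214),.05);print("disc",(l+r)/2,np.linalg.norm(l-r))
E
python3 -m creep '[[[60,0,0,0,-0.18],[60,0,0,0,-0.36],[60,0,0,0,-0.54],[60,0,0,0,-0.72],[60,0,0,0,-0.9],[60,0,0,0,-1.08],[60,0,0,0,-1.26],[60,0,0,0,-1.44],[60,0,0,0,-1.571],[60,0,0,0,-1.571]]]'
python3 -m creep '[[[60,0,0,0,-0.18],[60,0,0,0,-0.36],[60,0,0,0,-0.54],[60,0,0,0,-0.72],[60,0,0,0,-0.9],[60,0,0,0,-1.08],[60,0,0,0,-1.26],[60,0,0,0,-1.44],[60,0,0,0,-1.571],[60,0,0,0,-1.571],[60,0,0,0,-1.571]]]'
python3 -c "
from station import *
print(get_state()['q'])"
python3 go.py 0.5045 -0.107 0.2277 -93.5
```

```text
[ 0.54236768 -0.10908447  0.084     ] [ 0.47483123 -0.10553734  0.084     ] [ 0.50859945 -0.1073109   0.084     ] 0.06762953323953229
disc [ 0.50802324 -0.10763414  0.05      ] 0.059483602006313606
time: 16.25
position: [0.5046, -0.1065, 0.301]
eef_rot: [[0.998, -0.062, 0.0], [-0.062, -0.998, 0.0], [0.0, -0.0, -1.0]]
contact_force: [0.6, -0.5, -0.2]
grip_width: 0.0598
time: 17.62
position: [0.5046, -0.1068, 0.3007]
eef_rot: [[0.064, 0.998, -0.0], [0.998, -0.064, -0.0], [-0.0, -0.0, -1.0]]
contact_force: [1.3, 0.2, -0.3]
grip_width: 0.0602
[ 50.0825658   33.7629278  -53.51977268 112.85835117  35.04525401
  51.15216917  64.31952627]
pos [ 0.5046 -0.1068  0.3007] yaw 86.33 tilt [-1.e-04 -4.e-04 -1.e+00] shift mm [-0.2 -0.1 73. ] turn rad -0.003 rows>= 1.1682321819687018 0.015481068861981946
```

```bash
python3 -m creep '[[[60,0,1,30,0],[60,0,1.5,55,0],[60,0,1.5,72,0],[60,0,1.5,72,0],[60,0,1.5,72,0]]]'
python3 - <<'E'
from h import *
im=read_camera('wrist')[:,:,::-1];cv2.imwrite('pics/w17.png',im)
E
```

```text
time: 18.25
position: [0.5066, -0.1067, 0.2294]
eef_rot: [[0.061, 0.998, 0.001], [0.998, -0.061, -0.0], [-0.0, 0.001, -1.0]]
contact_force: [0.3, 0.6, -0.4]
grip_width: 0.0598
```

View pics/w17.png

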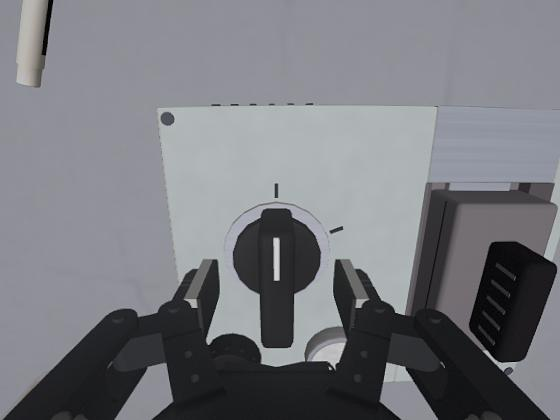

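```bash
python3 -m creep '[[[0,0,0,0,0],[0,0,0,0,0],[0,0,0,0,0],[0,0,0,0,0],[0,0,0,0,0]]]' 60; python3 go.py 0.506 -0.107 0.2277 -93.5
```

```text
time: 18.92
position: [0.5063, -0.1066, 0.2292]
eef_rot: [[0.06, 0.998, 0.001], [0.998, -0.06, -0.0], [-0.0, 0.001, -1.0]]
contact_force: [-1.1, 1.1, 5.6]
grip_width: 0.0153
pos [ 0.5063 -0.1066  0.2292] yaw 86.53 tilt [ 6.e-04 -1.e-04 -1.e+00] shift mm [-0.4 -0.3  1.5] turn rad 0.001 rows>= 0.025288180307186818 0.003037550383493279
```

```bash
python3 -m creep '[[[0,0,0,0,0.12],[0,0,0,0,0.26],[0,0,0,0,0.40],[0,0,0,0,0.54],[0,0,0,0,0.68],[0,0,0,0,0.82],[0,0,0,0,0.92],[0,0,0,0,1.0],[0,0,0,0,1.0]]]'; python3 go.py 0.506 -0.107 0.2277 -93.5; python3 -c "
from station import *
s=get_state();print(s['q'],s['ft_torque'])"
```

```text
time: 20.05
position: [0.5058, -0.1075, 0.2292]
eef_rot: [[0.873, 0.488, -0.001], [0.488, -0.873, -0.002], [-0.002, 0.001, -1.0]]
contact_force: [-4.1, -1.8, 6.8]
grip_width: 0.0156
pos [ 0.5058 -0.1075  0.2292] yaw 29.19 tilt [-0.0013 -0.0022 -1.    ] shift mm [ 0.4 -0.3  1.5] turn rad -1.0 rows>= 0.025130246890846475 5.356168048096379
[ 35.77134085  34.35567876 -34.40466618 115.28123791  30.36484895
  39.43616535  11.11102598] [-0.31481814  0.76350612  0.18373101]
```

Turned 1.0 rad with low force. On to the stop and hold.

```bash
python3 -m creep '[[[0,0,0,0,0.08],[0,0,0,0,0.16],[0,0,0,0,0.2],[0,0,0,0,0.23],[0,0,0,0,0.23]]]'; python3 go.py 0.506 -0.107 0.2277 86.5
python3 - <<'E'
from h import *
s=get_state();print(s['q'],s['ft_torque'])
im=read_camera('wrist')[:,:,::-1];cv2.imwrite('pics/w18.png',im)
im2=read_camera('top')[:,:,::-1];crop(np.ascontiguousarray(im2),195,170,100,85,8,'pics/t18.png')
E
```

```text
time: 20.68
position: [0.5056, -0.1074, 0.2292]
eef_rot: [[0.96, 0.281, -0.002], [0.281, -0.96, -0.003], [-0.003, 0.003, -1.0]]
contact_force: [-4.7, -3.3, 8.4]
grip_width: 0.0153
pos [ 0.5056 -0.1074  0.2292] yaw 16.32 tilt [-0.0018 -0.0034 -1.    ] shift mm [ 0.5 -0.3  1.5] turn rad -1.225 rows>= 0.02558841637833992 6.558629933409573
[ 33.37223271  33.43535319 -31.30710225 115.45190248  27.70571552
  38.54921611   0.43432361] [-0.43066171  0.99255892  1.36141437]
```

View pics/w18.png

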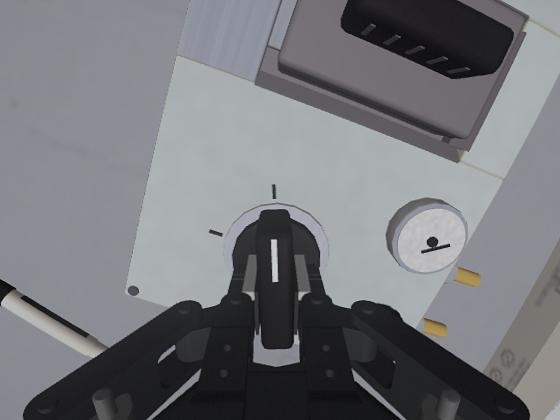

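```bash
python3 -m creep '[[[0,0,0,0,0],[0,0,0,0,0],[0,0,0,0,0],[0,0,0,0,0],[0,0,0,0,0],[0,0,0,0,0],[0,0,0,0,0],[0,0,0,0,0]]]'; python3 go.py 0.506 -0.107 0.2277 86.5; python3 -m creep '[[[85,0,0,0,0],[85,0,0,0,0],[85,0,0,0,0],[85,0,0,0,0],[85,0,0,0,0],[85,0,0,0,0],[85,0,0,0,0]]]'
python3 - <<'E'
from h import *
im=read_camera('wrist')[:,:,::-1];cv2.imwrite('pics/w19.png',im)
E
```

```text
time: 21.78
position: [0.5056, -0.1074, 0.2292]
eef_rot: [[0.96, 0.281, -0.002], [0.281, -0.96, -0.003], [-0.003, 0.003, -1.0]]
contact_force: [-3.9, -3.5, 9.1]
grip_width: 0.0149
pos [ 0.5056 -0.1074  0.2292] yaw 16.33 tilt [-0.0018 -0.0033 -1.    ] shift mm [ 0.5 -0.3  1.5] turn rad -1.225 rows>= 0.025236699213193246 6.557730721812639
time: 22.65
position: [0.5061, -0.1069, 0.2287]
eef_rot: [[0.961, 0.276, 0.0], [0.276, -0.961, 0.0], [0.0, -0.0, -1.0]]
contact_force: [-0.9, 0.6, -0.2]
grip_width: 0.085
```

View pics/w19.png

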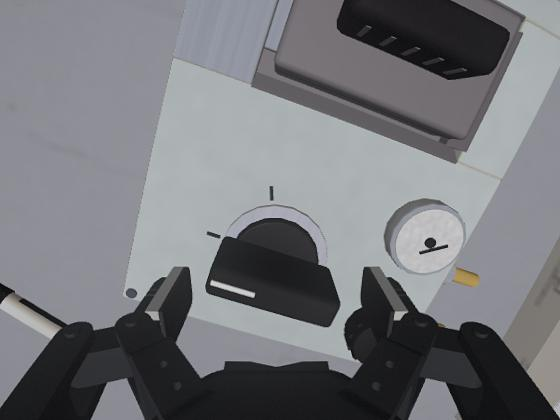

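```bash
python3 -m creep '[[[85,0,0,-15,0],[85,0,0,-45,0],[85,0,0,-90,0],[85,0,0,-130,0],[85,0,-50,-150,0],[85,0,-110,-150,0],[85,0,-110,-150,0],[85,0,-110,-150,0],[85,0,-110,-150,0],[85,0,-110,-150,0]]]'
python3 - <<'E'
from h import *
import pickle
i=camera_info('wrist');pickle.dump(i,open('w20.pkl','wb'))
im=read_camera('wrist')[:,:,::-1];cv2.imwrite('pics/w20.png',im)
im2=np.ascontiguousarray(read_camera('top')[:,:,::-1]);cv2.imwrite('pics/t20.png',im2);crop(im2,195,170,100,85,8,'pics/t20c.png')
im2=np.ascontiguousarray(read_camera('side')[:,:,::-1]);crop(im2,180,130,200,160,4,'pics/s20.png')
E
```

```text
time: 23.95
position: [0.476, -0.0022, 0.3785]
eef_rot: [[0.962, 0.274, -0.0], [0.274, -0.962, 0.0], [-0.0, -0.0, -1.0]]
contact_force: [0.1, -0.0, 0.1]
grip_width: 0.0852
```

View pics/w20.png

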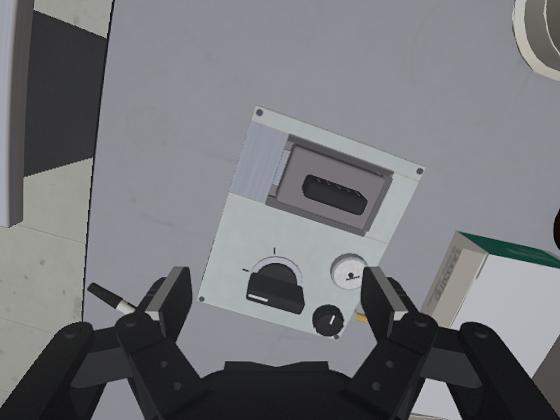

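View pics/t20.png

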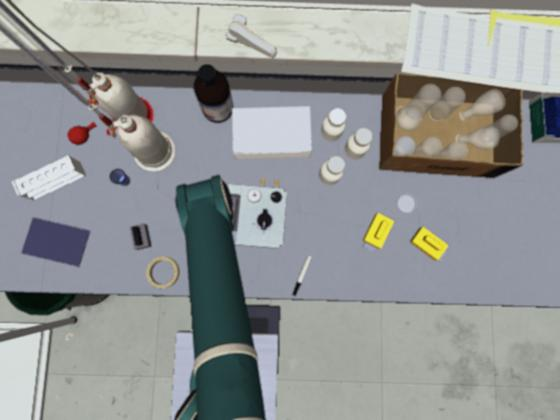

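View pics/s20.png

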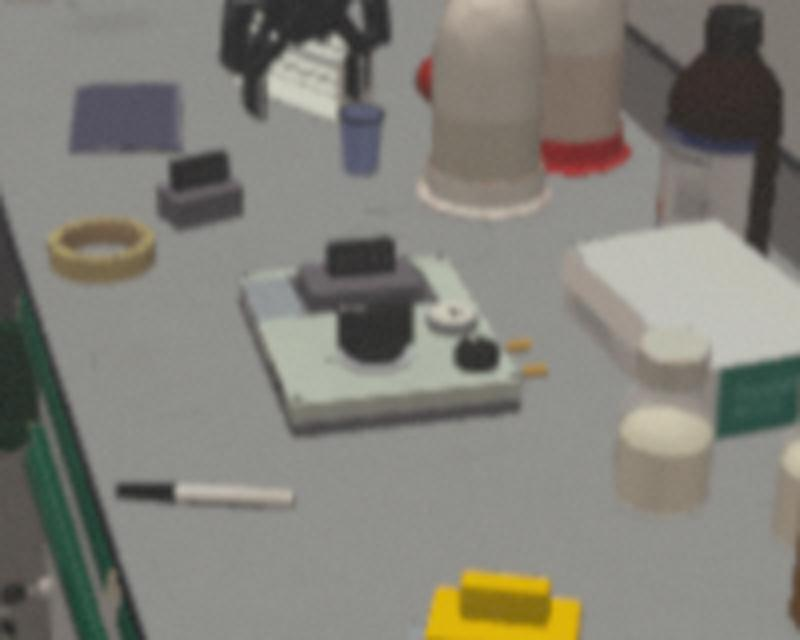

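Run:
```python
from h import *
im=cv2.imread('pics/w20.png'); crop(im,195,95,240,250,2.4,'pics/c20.png')
```

```text
(no output)
```

View pics/c20.png

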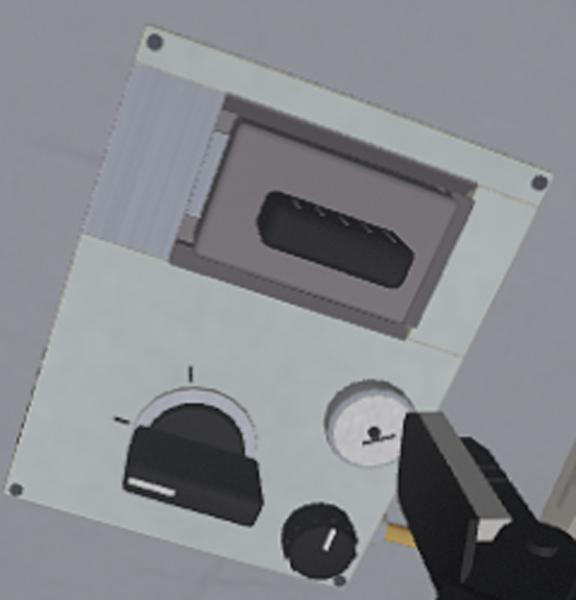

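```bash
python3 -c "
from station import *
print(finish_job()); print(get_state()['time'])"
```

```text
the job is handed in; nothing more can be done
None
the job is handed in; nothing more can be done
```

I fitted the larger grey pack into the pump pocket, started the pump with the start switch, and handed the job in at about 24 s of the 58 s allowed. The hand-in gives no verdict, so what follows rests on my own checks.

**What I did**
- The moves cannot tilt the tool, so I gripped the pack by its rib about 12 mm behind centre. I pressed it against the rear edge of the pocket until it tilted nose-down in the fingers, by about 9° as I worked it out.
- I then slid the tongue under the lip to the end wall and released, and the back end dropped flat.
- I gripped the start switch and turned it 1.22 rad clockwise. The wrist moment rose from 0.18 to 1.36 N m, which I took as the stop. I held it there for over a second, let go, and lifted clear.

**Last checks**
- **Pack:** it measured about −2 mm in x and 0.3 mm in y from the pocket point, with yaw within about 0.1° of the pump. It looked flat, and its top matched the height of a seated pack. The last pictures show the tongue still under the lip and the pack looking unmoved.
- **Switch:** it is back at rest by eye. I did not measure the final angle to 0.1 rad.
- **Flow dial:** its mark still points towards the gauge as before, also judged by eye.
- **Other objects:** the spare pack, tape and cup stand where they were in the top view, and nothing in it suggests the rest moved. The arm ended clear, with near-zero contact force.

**Disagreements**
- The top and wrist cameras differed by about 2 mm on the pocket position, and I mainly used the wrist camera.
- Pressing to tilt the pack briefly reached about 37 N vertically, 41 N in all, at the wrist. That force went through the gripped pack. The wrist limit is 120 N; the 40 N limit is for the arm or gripper body.

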